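# Feed a carton through the counter's scan tunnel with the push stick

## Robot

A 7-joint arm with a two-finger parallel gripper is mounted at the origin on the work surface. World frame = base frame: x ahead of the robot, y to its left, z up, the work surface at z = 0. Lengths are in m, angles in rad, forces in N, time in s.
With the tool pointing down it reaches from about 0.425 to 0.95 m from the base axis. Payload 4.7 kg.
Tool frame: the origin (TCP) lies on the front face of the gripper's body, between the roots of the fingers; the fingertips stand 73 mm ahead of it and the grasp point (between the pads) lies 54 mm ahead of it (r.grasp_offset is the distance from the TCP to the grasp point, in m); z points along the fingers, y is the line along which they close (so a half turn about z gives the same grasp; the last joint's range is limited). The gripper opens to 85 mm and grips with 20 to 120 N. Pads are 22 mm wide; open, the fingers measure 114 mm over their backs; the gripper's body (76 mm by 85 mm) begins 54 mm behind the grasp point. The pads swing forward as they close: fully open they stand 13 mm farther back than shut.
Start: joints at [1.155, 0.469, -0.049, 1.532, 0.024, 1.141, -0.082], TCP at [0.255, -0.625, 0.304] pointing down, gripper open.
Joint ranges: [-2.59, 2.59], [-0.33, 1.99], [-1.39, 1.29], [0.1, 2.45], [-1.04, 4.18], [0.21, 1.99], [-2.66, 2.66]. Speed limits (rad/s): [2.57, 2.57, 3.14, 3.14, 3.14, 3.14, 3.14].

## Interface

Orientations are given as a rotation vector (axis times angle).
In Python, from rig import telemetry, eyes, r gives the robot as it stands.
- The arm moves only by the tool carry_out, never from a script. Its argument "moves" is a list of rows, each an object with "grip": the finger opening in m, from 0 to 0.0854; "slide": the shift along the tool's x, y, z in m, a list of three; "turn": the turn, a rotation vector about the tool's x, y, z in degrees, a list of three. In form: [{"grip": grip, "slide": [dx, dy, dz], "turn": [wx, wy, wz]}, ...]. A call has exactly 8 rows; each row is the pose to reach, as a shift and turn from the pose commanded when the call began, along the tool's axes at that moment; what a row does not reach only later rows make up. A row lasts 1/8 s, in which the tool goes at most 62.5 mm and 10.7 degrees, less where a joint would pass 70% of its speed; a pose out of reach is approached as far as the arm can. A call with a gripper value outside its range is refused whole. The fingers move at their own pace and stop on an object; "grip_force" is the grip in N (left out, the last holds). Time passes only in rows, so rows that repeat a pose let the fingers close, or fill a call up. It gives the time, the measured TCP pose, the force, the opening and the grip force at its end, in the units of the state.
- telemetry.observe(): the state, without advancing time (a new reading comes with each control period).
- eyes.read_camera(name): name is "scene" or "top" or "wrist"; returns the picture (420x560x3 uint8, red, green, blue); there is no depth.
- eyes.camera_model(name): a dict with "K" (3x3 intrinsics, pixels), "k1" (the pictures are not rectified: a ray, as slopes to the right and down, at radius r is drawn at 1 + k1 r^2 times it, then the intrinsics apply), "pose" (4x4, takes a point from camera to world coordinates); the wrist camera has in their place "T_tool_cam" (4x4, takes a point from camera to tool coordinates, whose origin is the TCP and whose axes are the flange's). Camera axes: x right, y up, looking along -z (the intrinsics and any distortion apply to the point x, -y, -z); pixel columns grow to the right and rows downward; lengths in m; the calibration is good to about 2 mm. A picture is of the moment at which its call begins: read the wrist's pose just before it. camera_model takes no time and is no camera call.
- r.finish_job(): hands the job in; it is judged then, once.
The state is a dict: "clock": time; "joint_pos": joint angles; "qd": joint speeds; "tau": joint torques, N m; "ee_pos": TCP position; "tcp_rot": TCP orientation; "force": force on the tool from outside, world axes, zero at the start; "ft_torque": the same for the moment, N m; "width": opening from 0.0 (shut) to 1.0 (fully open); "grip_force": force on a finger pad.
Only numpy, scipy, OpenCV 4.12 (cv2) and the standard library are available. Lean on these libraries where they do the work, as an engineer would, in place of code of your own. Each camera call takes 0.05 s, during which the arm holds its last target. There are 200 camera calls.

## Task

Use the wooden push stick to feed the small carton steadily through the low opening of the scan tunnel, from the hooded side, until it lies flat on the steel bed beyond, completely out of the tunnel but not hanging over the bed's end. Keep the gripper off the carton and never bat it along. Then stand the push stick back upright on its rubber mat, let go, and leave the brush, the tin and the hand scanner where they are.

Things in the scene. Friction and masses are not known exactly. Their poses are not given: they have to be found in the camera images.
- tunnel: Fixed white scan tunnel. Origin on the counter under the tunnel's middle; +y is the feed direction, z up. A steel bed 170 mm wide (x), top at z=12 mm, runs from y=-280 to +200 mm. The head stands on it from y=-40 (entry) to +40 mm (exit), 170 mm wide, top at z=250 mm. Nothing stands on the bed past the exit.
- tunnel_mouth (a point): Middle of the entry, on the bed's top face, axes as the tunnel's. The straight opening is 70 mm wide (x), 50 mm high above the bed, 80 mm long (y). Two 30 mm high metal guides on the bed funnel into it, from about 110 mm apart 55 mm before the mouth to about 70 mm at the mouth.
- hood_edge (a point): Middle of the lower outer edge of the grey hood over the entry side, 195 mm above the counter, axes as the tunnel's. The hood, 160 mm wide and 45 mm thick, reaches from here 120 mm to the head. An upright gripper holding the stick hits it before the carton is through; one leaning back about 40 to 45 degrees (body towards -y) passes under it.
- carton_center (a point): Centre of the loose cardboard carton, 56 (x) x 80 (y) x 40 mm (z), 0.11 to 0.22 kg, axes along its sides, y roughly the feed direction. It starts on the bed before the entry, centre 155 to 185 mm before the tunnel's middle, up to 10 mm off the centre line and 0.12 rad askew. It slides with friction and stops when no longer pushed.
- stick_grip (a point): Grip point on the wooden push stick's handle (stick 0.22 kg); +y to the nose, z up. The bar, 30 wide (x), 24 mm high, has its flat nose 210 mm ahead of this point, its rear end level with it, its underside 70 mm below it. The handle, a plate 20 thick (x), 36 mm wide, leans back 30 degrees from vertical off the bar's rear; its top is 38 mm higher, 23 mm farther back. Stands by itself.
- mat: Fixed black rubber mat 90 (x) x 270 (y) x 4 mm on the counter, origin at its underside's centre. The stick starts standing along it, nose towards the mat's +y.
- brush: Loose wooden grooming brush 55 x 120 x 41 mm, bystander; origin under its centre.
- tin: Loose round metal tin, 64 mm across and 60 mm high, bystander; origin under its centre.
- scanner: Loose white and black hand scanner lying flat, about 50 x 140 x 30 mm, bystander; origin on its underside.
There are look-alikes about, which are no part of the job. There is more than one size of the part that bears stick_grip; the job needs the largest.

How it is judged:
On the way, in this order (a step that is already met when the one before it is completed fails the run):
1. the stick pushes the carton inside the tunnel (y of carton_center in the frame of tunnel between -0.03 and 0.05 m and contact force between stick and carton above 0.05 N), for 0.1 s.
2. the carton lies wholly past the exit, on the bed (y of carton_center in the frame of tunnel between 0.08 and 0.162 m and x of carton_center in the frame of tunnel between -0.058 and 0.058 m and z of carton_center in the frame of tunnel between 0.027 and 0.037 m and angle between carton_center's own z axis and vertical below 0.1 rad), for 0.2 s.
At the end, for the whole second after the job is handed in: Carton flat (within 0.1 rad) on the bed past the exit: centre 80 to 162 mm past the tunnel's middle, within 58 mm of the lane's centre line. Stick upright (within 0.08 rad), resting on the mat, grip point 70 to 79 mm above the counter. Both at rest (all of step 2 and linear speed of each of carton, stick below 0.01 m/s and contact force between stick and mat above 0.5 N and angle between stick_grip's own z axis and vertical below 0.08 rad and height (world z) of stick_grip between 0.07 and 0.079 m); the robot touches nothing.
It fails at once if the gripper or arm touches the carton (contact force between any of the fingers, the arm and carton above 0.3 N).
It fails at once if the carton is batted along (faster than 0.25 m/s) (linear speed of carton above 0.25 m/s).
It fails at once if a bystander is moved by more than 30 mm (distance of any of brush, tin, scanner from where it was at the start of the episode above 0.03 m).
It also fails if it takes over 51 s, if anything falls off the work surface, if the arm or the gripper's body presses on something with over 40 N, if the wrist force passes 120 N, or if a joint passes its speed limit or range.

## Working session

There is one attempt and no reset: what is moved stays moved. The work goes in short steps, Python scripts to look and compute and a tool call to move; the robot and the scene stay as the last step left them, time stands still between calls to the robot, and variables do not carry over. Pictures are saved under pics/ and viewed, at most 10 in all, crops included, and the job is handed in when it is done.

Besides the shell and the picture viewer there is one more tool, called after "Call:" as name(argument=value, ...), one argument or row to a line, values as JSON. carry_out: Moves the arm, as the interface text tells. Its arguments: {"type":"object","properties":{"moves":{"type":"array"},"grip_force":{"type":"number"}},"required":["moves"]}

```bash
ls; mkdir -p pics
python3 - <<'E'
from rig import telemetry, eyes, r
import cv2
print(telemetry.observe()); 
for n in ("scene","top"):
    print(n,eyes.camera_model(n)); cv2.imwrite(f"pics/{n}0.png",eyes.read_camera(n)[:,:,::-1])
print(eyes.camera_model("wrist"), r.grasp_offset)
E
```

```text
pics
{'clock': 0.0, 'joint_pos': array([ 1.15511496,  0.46942799, -0.04858589,  1.53371105,  0.02408611,
        1.14102898, -0.08227388]), 'qd': array([-0.00036988,  0.00081793,  0.00121636,  0.00136281, -0.00069739,
        0.00019108, -0.00136218]), 'tau': array([-3.24036000e-05, -5.10315442e+01, -4.68491565e-02, -2.37715137e+01,
        1.05999818e-02,  7.66940473e-03,  4.05192509e-06]), 'ee_pos': array([ 0.25445511, -0.62470689,  0.30286308]), 'tcp_rot': array([-3.08111132e+00, -6.03470192e-01,  7.03240590e-04]), 'force': array([-0.38307923,  0.43508252,  1.1590174 ]), 'ft_torque': array([0.00246692, 0.03624001, 0.05076484]), 'grip_force': 0.0, 'width': 1.0011321910267768}
scene {'K': array([[472.36043068,   0.        , 277.52477539],
       [  0.        , 472.36043068, 204.68105254],
       [  0.        ,   0.        ,   1.        ]]), 'k1': -0.1689668448551466, 'pose': array([[-0.60445682, -0.75887163,  0.24237533,  0.86797212],
       [ 0.7966033 , -0.57294074,  0.19277471,  0.16986338],
       [-0.00742456,  0.30960098,  0.95083758,  1.64883718],
       [ 0.        ,  0.    
[... 333 characters left out ...]
.0117858 , -0.1092356 ],
       [ 0.01229413,  0.1331801 ,  0.9910156 ,  1.32608836],
       [ 0.        ,  0.        ,  0.        ,  1.        ]])}
{'K': array([[298.80430791,   0.        , 279.70549543],
       [  0.        , 298.80430791, 207.40882094],
       [  0.        ,   0.        ,   1.        ]]), 'k1': -0.02513184466382721, 'T_tool_cam': array([[-9.42512965e-04,  9.63378439e-01,  2.68143795e-01,
         6.76193962e-02],
       [ 9.99999510e-01,  8.27080329e-04,  5.43444040e-04,
         8.44505952e-05],
       [ 3.01765813e-04,  2.68144176e-01, -9.63378747e-01,
        -7.00129316e-02],
       [ 0.00000000e+00,  0.00000000e+00,  0.00000000e+00,
         1.00000000e+00]])} 0.0539
```

View pics/top0.png

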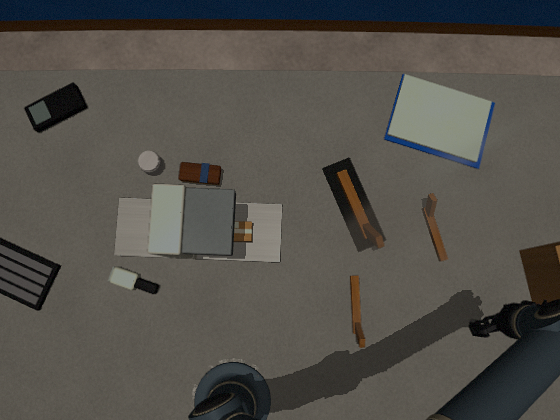

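View pics/scene0.png

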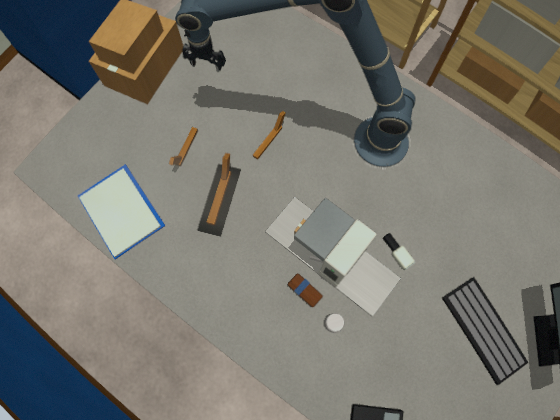

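The top view shows the bed spanning columns 116–282 with its entry on the right. The carton is at (243,231), half under the hood. The long stick lies on the mat, nose near (343,172) and handle near (375,243). The scene view agrees.

```bash
cat > h.py <<'E'
import numpy as np, cv2
from scipy.spatial.transform import Rotation as R
from rig import telemetry, eyes, r
def pose(s=None):
    s=s or telemetry.observe(); T=np.eye(4); T[:3,:3]=R.from_rotvec(s["tcp_rot"]).as_matrix(); T[:3,3]=s["ee_pos"]; return T
def cam(n,T=None):
    m=eyes.camera_model(n); P=m["pose"] if n!="wrist" else (pose() if T is None else T)@m["T_tool_cam"]
    return m["K"],np.array([m["k1"],0,0,0.]),P
def ray(n,uv,T=None):
    K,d,P=cam(n,T); q=cv2.undistortPoints(np.float64(uv).reshape(-1,1,2),K,d)[:,0]
    D=np.c_[q[:,0],-q[:,1],-np.ones(len(q))]@P[:3,:3].T
    return P[:3,3],D
def onz(n,uv,z,T=None):
    o,D=ray(n,uv,T); return o+D*((z-o[2])/D[:,2:])
def proj(n,X,T=None):
    K,d,P=cam(n,T); p=(np.atleast_2d(X)-P[:3,3])@P[:3,:3]
    p=p*[1,-1,-1]; return cv2.projectPoints(p.reshape(-1,1,3),np.zeros(3),np.zeros(3),K,d)[0][:,0]
def big(mask,roi):
    m=np.zeros(mask.shape,np.uint8); x0,y0,x1,y1=roi; m[y0:y1,x0:x1]=mask[y0:y1,x0:x1]
    c=cv2.findContours(m,cv2.RETR_EXTERNAL,cv2.CHAIN_APPROX_NONE)[0]; return max(c,key=cv2.contourArea)
E
python3 - <<'E'
from h import *
np.set_printoptions(precision=4,suppress=True)
a=cv2.imread("pics/top0.png"); v=a.astype(int); hsv=cv2.cvtColor(a,cv2.COLOR_BGR2HSV)
print([ (p,v[p[1],p[0]].tolist(),hsv[p[1],p[0]].tolist()) for p in [(130,230),(270,215),(335,172),(355,200),(300,250),(210,220),(165,215),(247,231),(375,242)]])
def rect(mask,roi,z,n):
    c=big(mask.astype(np.uint8)*255,roi); b=cv2.boxPoints(cv2.minAreaRect(c)); X=onz("top",b,z)
    print(n,cv2.contourArea(c),b.tolist(),"\n",X[:,:2],"c",X.mean(0),"sides",np.linalg.norm(X-np.roll(X,1,0),axis=1)); return X
H,S,V=hsv[...,0].astype(int),hsv[...,1].astype(int),hsv[...,2].astype(int)
rect((S>110)&(H<20)&(V>70),(325,160,395,255),0.028,"stick")
rect(V<50,(315,150,395,260),0.004,"mat")
rect((S>110)&(H<20)&(V>60),(234,210,260,250),0.052,"carton visible")
E
```

```text
[((130, 230), [118, 126, 129], [22, 22, 129]), ((270, 215), [123, 132, 137], [19, 26, 137]), ((335, 172), [6, 7, 5], [75, 73, 7]), ((355, 200), [29, 67, 107], [15, 186, 107]), ((300, 250), [86, 94, 99], [18, 33, 99]), ((210, 220), [84, 87, 86], [40, 9, 87]), ((165, 215), [134, 146, 140], [45, 21, 146]), ((247, 231), [128, 147, 141], [39, 33, 147]), ((375, 242), [39, 47, 57], [13, 81, 57])]
stick 534.0 [[336.7930908203125, 172.5172576904297], [345.84478759765625, 168.63795471191406], [374.086181640625, 234.5345001220703], [365.03448486328125, 238.41380310058594]] 
 [[ 0.65   -0.2976]
 [ 0.6618 -0.3243]
 [ 0.4685 -0.4025]
 [ 0.4573 -0.3761]] c [ 0.5594 -0.3501  0.028 ] sides [0.2081 0.0293 0.2084 0.0287]
mat 1201.5 [[321.15570068359375, 168.01956176757812], [348.532958984375, 155.94134521484375], [380.5206298828125, 228.44677734375], [353.14337158203125, 240.52499389648438]] 
 [[ 0.6689 -0.2545]
 [ 0.7066 -0.3371]
 [ 0.4888 -0.4274]
 [ 0.453  -0.346 ]] c [ 0.5793 -0.3413  0.004 ] sides [0.2344 0.0908 0.2358 0.0889]
carton visible 106.5 [[234.0, 233.0], [251.0, 233.0], [251.0, 240.0], [234.0, 240.0]] 
 [[ 0.4691 -0.0025]
 [ 0.4693 -0.0502]
 [ 0.4497 -0.0504]
 [ 0.4494 -0.0028]] c [ 0.4594 -0.0265  0.052 ] sides [0.0197 0.0477 0.0197 0.0476]
```

Run:
```python
import cv2
a=cv2.imread("pics/top0.png"); cv2.imwrite("pics/c1.png",cv2.resize(a[150:275,105:395],(783,338),interpolation=cv2.INTER_CUBIC))
```

```text
(no output)
```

View pics/c1.png

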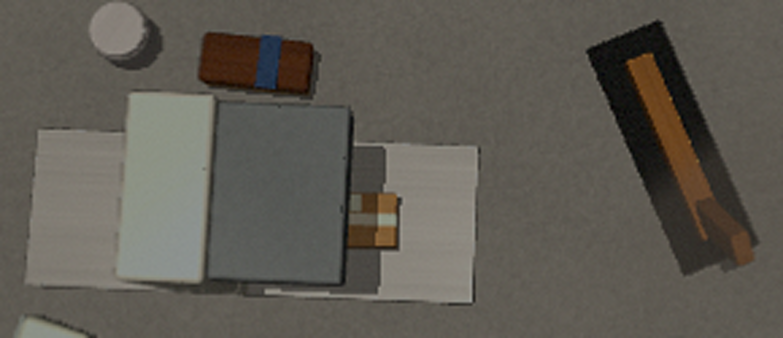

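```bash
cat >> h.py <<'E'
def step(p,Rm):
    "slide (tool axes) and turn (deg) from the present pose to TCP p, rotation Rm"
    T=pose(); return np.round(T[:3,:3].T@(p-T[:3,3]),4),np.round(R.from_matrix(T[:3,:3].T@Rm).as_rotvec(degrees=True),2)
def toolR(yaw,lean):
    "fingers down, tool x along heading yaw (deg), tool z leaning ahead by lean (deg)"
    y=np.radians(yaw); f=np.array([np.cos(y),np.sin(y),0]); l=np.radians(lean); u=np.array([0,0,1.])
    z=np.sin(l)*f-np.cos(l)*u; x=np.cos(l)*f+np.sin(l)*u; return np.c_[x,np.cross(z,x),z]
E
python3 - <<'E'
from h import *
np.set_printoptions(precision=4,suppress=True)
b=np.array([(38,129),(477,147),(473,303),(25,285)])/2.7+[105,150]-0.3
X=onz("top",b,0.012); print(X,"sides",np.linalg.norm(X-np.roll(X,1,0),axis=1))
f=(X[0]+X[3]-X[1]-X[2])[:2]; f/=np.linalg.norm(f); print("feed yaw",np.degrees(np.arctan2(f[1],f[0])))
ent=(X[1]+X[2])[:2]/2; ex=(X[0]+X[3])[:2]/2; O=((ent+f*.28)+(ex-f*.2))/2; print("tunnel O",O, ent+f*.28, ex-f*.2)
c=np.array([(398,192),(397,250)])/2.7+[105,150]-.3; C=onz("top",c,.052)[:,:2]; print("carton rear corners",C)
l=np.array([f[1],-f[0]])
for p in C: print("tunnel xy",(p-O)@l,(p-O)@f)
hd=onz("top",np.array([(127,94),(116,281),(215,95),(205,284)])/2.7+[105,150]-.3,.25)[:,:2]
print("head corners in tunnel xy",[((p-O)@l,(p-O)@f) for p in hd])
he=onz("top",np.array([(352,107),(344,285)])/2.7+[105,150]-.3,.24)[:,:2]
print("hood",[((p-O)@l,(p-O)@f) for p in he])
n=np.array([.656,-.311]);d=np.array([.193,.0783]);d/=np.linalg.norm(d);g=n-.21*d;yaw=np.degrees(np.arctan2(d[1],d[0]));print("grip",g,yaw)
# look pose: above the grip point, tool leaning 42, 120 mm back along tool z
M=toolR(yaw,42); G=np.r_[g,.074]; p=G-M[:,2]*(.054+.12); print(p,step(p,M))
E
```

```text
[[ 0.5758  0.3411  0.012 ]
 [ 0.5581 -0.1361  0.012 ]
 [ 0.3901 -0.1322  0.012 ]
 [ 0.4066  0.3469  0.012 ]] sides [0.1693 0.4775 0.1681 0.4793]
feed yaw 87.94915987833055
tunnel O [0.4841 0.1449] [0.4841 0.1457] [0.4841 0.1441]
carton rear corners [[ 0.5038 -0.0529]
 [ 0.4432 -0.0525]]
tunnel xy 0.026800286406077997 -0.1970074918156049
tunnel xy -0.0337556950260033 -0.1987565289648266
head corners in tunnel xy [(np.float64(0.08112995271089506), np.float64(0.03911453404326891)), (np.float64(-0.08534016940947915), np.float64(0.03624240913549486)), (np.float64(0.08332618107662444), np.float64(-0.03963388014792299)), (np.float64(-0.08468870899057757), np.float64(-0.041938049088805274))]
hood [(np.float64(0.0792657680511859), np.float64(-0.16132191129919235)), (np.float64(-0.0801661640180615), np.float64(-0.16241217932381627))]
grip [ 0.4614 -0.3899] 22.082369063272413
[ 0.3535 -0.4337  0.2033] (array([ 0.1638, -0.1394,  0.0999]), array([-0.13, 42.  ,  0.04]))
```

Call:
carry_out(
  moves=[
    {"grip": 0.0854,"slide": [0.027,-0.023,0.017],"turn": [0,7,0]},
    {"grip": 0.0854,"slide": [0.055,-0.046,0.033],"turn": [0,14,0]},
    {"grip": 0.0854,"slide": [0.082,-0.07,0.05],"turn": [0,21,0]},
    {"grip": 0.0854,"slide": [0.109,-0.093,0.067],"turn": [0,28,0]},
    {"grip": 0.0854,"slide": [0.136,-0.116,0.083],"turn": [0,35,0]},
    {"grip": 0.0854,"slide": [0.164,-0.139,0.1],"turn": [0,42,0]},
    {"grip": 0.0854,"slide": [0.164,-0.139,0.1],"turn": [0,42,0]},
    {"grip": 0.0854,"slide": [0.164,-0.139,0.1],"turn": [0,42,0]},
  ],
  grip_force=80,
)

```text
clock: 1.1
ee_pos: [0.3539, -0.4358, 0.2042]
tcp_rot: [-2.761, -0.54, -1.058]
force: [-1.0, -0.0, 0.9]
width: 0.999
grip_force: 0.0
```

Run:
```python
from h import *
s=telemetry.observe(); print(s["clock"],s["joint_pos"].round(3),s["ee_pos"],s["tcp_rot"],s["force"])
T=pose(s); a=eyes.read_camera("wrist")[:,:,::-1].copy(); cv2.imwrite("pics/w1.png",a); np.save("w1.npy",T)
```

```text
1.1 [ 1.462  0.491 -0.473  1.985 -0.779  0.764  0.454] [ 0.35390089 -0.4358296   0.2041775 ] [-2.7608007  -0.53951143 -1.05833363] [-0.96349379 -0.04665506  0.91407804]
```

View pics/w1.png

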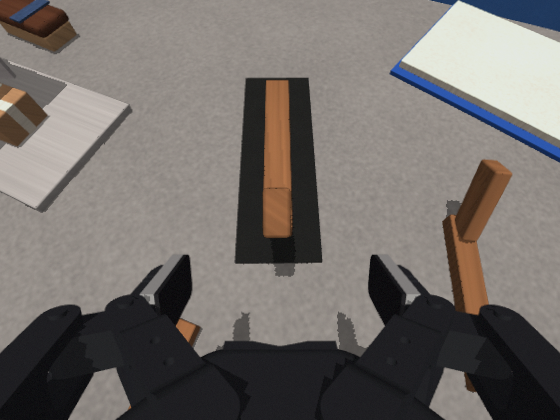

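The wrist view shows the stick dead ahead. The handle's top end face is centred near (277,212) and the bar's nose edge near (277,80), on the mat between rows 78 and 263.

Run:
```python
from h import *
np.set_printoptions(precision=4,suppress=True)
T=np.load("w1.npy")
n=onz("wrist",[(277,80)],.028,T)[0]; h=onz("wrist",[(277.3,212)],.112,T)[0]
w=onz("wrist",[(263,212),(291,212)],.112,T); print("nose",n,"handle top",h,"handle thick",np.linalg.norm(w[0]-w[1]))
print("len (want .233)",np.linalg.norm((n-h)[:2]))
d=(n-h)[:2]; yaw=np.degrees(np.arctan2(d[1],d[0])); d/=np.linalg.norm(d)
g1=n[:2]-.21*d; g2=h[:2]+.023*d; print("yaw",yaw,"grip from nose",g1,"from top",g2)
m=onz("wrist",[(246,78),(309,78),(322,262),(236,263)],.004,T)[:,:2]; print("mat",m,m.mean(0),np.linalg.norm(m-np.roll(m,1,0),axis=1))
G=np.r_[(g1+g2)/2,.074]; M=toolR(yaw,42)
for z in (0.03,0,):
    print(z,step(G-M[:,2]*(.0539+z),M))
```

```text
nose [ 0.6537 -0.3109  0.028 ] handle top [ 0.4404 -0.3992  0.112 ] handle thick 0.019703099248092847
len (want .233) 0.2308325203676166
yaw 22.47014213908166 grip from nose [ 0.4596 -0.3912] from top [ 0.4616 -0.3904]
mat [[ 0.6669 -0.2576]
 [ 0.7007 -0.3408]
 [ 0.4526 -0.4428]
 [ 0.4187 -0.3618]] [ 0.5597 -0.3507] [0.2693 0.0898 0.2682 0.0878]
0.03 (array([-0.0013, -0.0018,  0.0906]), array([ 0.36,  0.07, -0.19]))
0 (array([-0.0013, -0.002 ,  0.1206]), array([ 0.36,  0.07, -0.19]))
```

Call:
carry_out(
  moves=[
    {"grip": 0.0854,"slide": [-0.001,-0.002,0.025],"turn": [0.3,0,-0.2]},
    {"grip": 0.0854,"slide": [-0.001,-0.002,0.05],"turn": [0.3,0,-0.2]},
    {"grip": 0.0854,"slide": [-0.001,-0.002,0.08],"turn": [0.3,0,-0.2]},
    {"grip": 0.0854,"slide": [-0.001,-0.002,0.105],"turn": [0.3,0,-0.2]},
    {"grip": 0.0854,"slide": [-0.001,-0.002,0.12],"turn": [0.3,0,-0.2]},
    {"grip": 0.0854,"slide": [-0.001,-0.002,0.12],"turn": [0.3,0,-0.2]},
    {"grip": 0.012,"slide": [-0.001,-0.002,0.12],"turn": [0.3,0,-0.2]},
    {"grip": 0.012,"slide": [-0.001,-0.002,0.12],"turn": [0.3,0,-0.2]},
  ],
  grip_force=80,
)

```text
clock: 2.15
ee_pos: [0.4266, -0.4036, 0.1147]
tcp_rot: [-2.756, -0.547, -1.057]
force: [0.5, -0.6, -0.4]
width: 0.603
grip_force: 0.0
```

Call:
carry_out(
  moves=[
    {"grip": 0.005,"slide": [0,0,0],"turn": [0,0,0]},
    {"grip": 0.005,"slide": [0,0,0],"turn": [0,0,0]},
    {"grip": 0.005,"slide": [0,0,0],"turn": [0,0,0]},
    {"grip": 0.005,"slide": [0,0,0],"turn": [0,0,0]},
    {"grip": 0.005,"slide": [0,0,0],"turn": [0,0,0]},
    {"grip": 0.005,"slide": [0,0,0],"turn": [0,0,0]},
    {"grip": 0.005,"slide": [0,0,0],"turn": [0,0,0]},
    {"grip": 0.005,"slide": [0,0,0],"turn": [0,0,0]},
  ],
  grip_force=80,
)

```text
clock: 3.15
ee_pos: [0.4269, -0.4031, 0.1144]
tcp_rot: [-2.755, -0.547, -1.057]
force: [-3.5, -0.3, 5.6]
width: 0.225
grip_force: 76.4
```

```bash
cat >> h.py <<'E'
def S(g,yaw):
    c,s=np.cos(np.radians(yaw)),np.sin(np.radians(yaw)); T=np.eye(4); T[:3,:3]=np.array([[s,c,0],[-c,s,0],[0,0,1]]); T[:3,3]=g; return T
O=np.array([.4841,.1449]); FY=87.95; f=np.array([np.cos(np.radians(FY)),np.sin(np.radians(FY))]); l=np.array([f[1],-f[0]])
def tun(x,y,z): return np.r_[O+l*x+f*y,z]      # tunnel xy -> world
def totun(p): return np.array([(p[:2]-O)@l,(p[:2]-O)@f,p[2]])
def goto(Ts):
    T=Ts@np.linalg.inv(np.load("TS.npy")); return step(T[:3,3],T[:3,:3])
def stick(): return pose()@np.load("TS.npy")
E
python3 - <<'E'
from h import *
np.set_printoptions(precision=4,suppress=True)
np.save("TS.npy",np.linalg.inv(pose())@S([.4606,-.3908,.074],22.47)); np.save("graspT.npy",pose())
print("lift",goto(S([.4606,-.3908,.134],22.47)))
print("final",goto(S(tun(-.002,-.26-.21,.134),FY)), tun(-.002,-.47,0))
E
```

```text
lift (array([ 0.0402, -0.0001, -0.0446]), array([-0., -0., -0.]))
final (array([ 0.0767, -0.0258, -0.0117]), array([ 43.82,  -0.06, -48.65])) [ 0.4653 -0.3247  0.    ]
```

Call:
carry_out(
  moves=[
    {"grip": 0.005,"slide": [0.04,0,-0.045],"turn": [0,0,0]},
    {"grip": 0.005,"slide": [0.045,-0.004,-0.04],"turn": [6.26,0,-6.95]},
    {"grip": 0.005,"slide": [0.051,-0.007,-0.035],"turn": [12.52,0,-13.9]},
    {"grip": 0.005,"slide": [0.056,-0.011,-0.031],"turn": [18.78,0,-20.85]},
    {"grip": 0.005,"slide": [0.061,-0.015,-0.026],"turn": [25.04,0,-27.8]},
    {"grip": 0.005,"slide": [0.066,-0.018,-0.021],"turn": [31.3,0,-34.75]},
    {"grip": 0.005,"slide": [0.072,-0.022,-0.016],"turn": [37.56,0,-41.7]},
    {"grip": 0.005,"slide": [0.077,-0.026,-0.012],"turn": [43.8,0,-48.65]},
  ],
  grip_force=80,
)

```text
clock: 4.15
ee_pos: [0.4624, -0.3599, 0.1734]
tcp_rot: [-1.824, -1.769, -0.7]
force: [-0.2, 0.6, -1.7]
width: 0.224
grip_force: 76.7
```

Run:
```python
from h import *
np.set_printoptions(precision=4,suppress=True)
s=telemetry.observe(); print(s["joint_pos"].round(3),s["force"],s["width"]); X=stick(); print("grip tun",totun(X[:3,3]),"yaw",np.degrees(np.arctan2(X[1,1],X[0,1])),"up",X[:3,2])
np.save("w2.npy",pose(s)); a=eyes.read_camera("wrist")[:,:,::-1].copy(); cv2.imwrite("pics/w2.png",a)
print("to",goto(S(tun(-.002,-.22-.21,.087),FY)))
```

```text
[ 1.131  0.749 -0.527  1.621 -0.238  1.31   0.73 ] [-0.2342  0.5946 -1.7437] 0.22440649998277507
grip tun [-0.0023 -0.4694  0.133 ] yaw 88.24955313078121 up [ 0.0006 -0.0007  1.    ]
to (array([-0.0035, -0.002 ,  0.0594]), array([-0.37, -0.13,  0.61]))
```

View pics/w2.png

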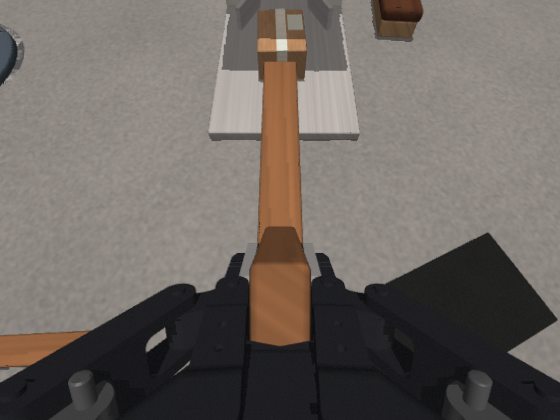

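Run:
```python
from h import *
np.set_printoptions(precision=4,suppress=True)
T=np.load("w2.npy")
print("bed", [totun(p) for p in onz("wrist",[(210,137),(357,137)],.012,T)])
print("nose",[totun(p) for p in onz("wrist",[(264.5,62),(296,62)],.087,T)])
a=cv2.imread("pics/w2.png"); cv2.imwrite("pics/c2.png",cv2.resize(a[0:150,200:370],(680,600),interpolation=cv2.INTER_CUBIC))
```

```text
bed [array([-0.0819, -0.2865,  0.012 ]), array([ 0.08  , -0.2858,  0.012 ])]
nose [array([-0.0191, -0.2615,  0.087 ]), array([ 0.0097, -0.2613,  0.087 ])]
```

View pics/c2.png

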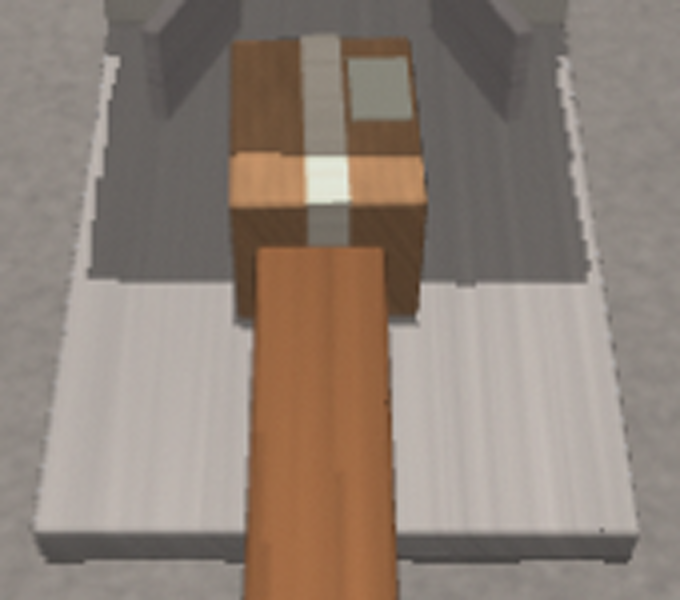

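Run:
```python
from h import *
np.set_printoptions(precision=4,suppress=True)
T=np.load("w2.npy")
c=lambda q:np.array(q)/4+[200,0]
for n,q,z in (("bed top",[(33,530),(638,530)],.012),("carton bottom rear",[(237,322),(416,320)],.012),("top rear",[(229,207),(427,207)],.052),("top front",[(231,40),(410,38)],.052),("guide ends bottom",[(165,118),(512,122)],.012)):
    print(n,[totun(p) for p in onz("wrist",c(q),z,T)])
print("nose",[totun(p) for p in onz("wrist",c([(257,248),(386,248)]),.087,T)])
```

```text
bed top [array([-0.0845, -0.2802,  0.012 ]), array([ 0.0835, -0.2795,  0.012 ])]
carton bottom rear [array([-0.0308, -0.1977,  0.012 ]), array([ 0.0245, -0.1966,  0.012 ])]
top rear [array([-0.0306, -0.1986,  0.052 ]), array([ 0.0247, -0.1984,  0.052 ])]
top front [array([-0.0331, -0.1189,  0.052 ]), array([ 0.0225, -0.1177,  0.052 ])]
guide ends bottom [array([-0.0597, -0.0955,  0.012 ]), array([ 0.0613, -0.0973,  0.012 ])]
nose [array([-0.0193, -0.2615,  0.087 ]), array([ 0.0102, -0.2613,  0.087 ])]
```

Run:
```python
from h import *
np.set_printoptions(precision=4,suppress=True)
print("to",goto(S(tun(-.002,-.215-.21,.0855),FY)))
```

```text
to (array([-0.0008, -0.0019,  0.0639]), array([-0.37, -0.13,  0.61]))
```

Call:
carry_out(
  moves=[
    {"grip": 0.005,"slide": [0,-0.001,0.011],"turn": [-0.2,0,0.3]},
    {"grip": 0.005,"slide": [0,-0.002,0.021],"turn": [-0.3,-0.1,0.5]},
    {"grip": 0.005,"slide": [0,-0.002,0.032],"turn": [-0.37,-0.1,0.6]},
    {"grip": 0.005,"slide": [0,-0.002,0.043],"turn": [-0.37,-0.1,0.6]},
    {"grip": 0.005,"slide": [-0.001,-0.002,0.053],"turn": [-0.37,-0.1,0.6]},
    {"grip": 0.005,"slide": [-0.001,-0.002,0.06],"turn": [-0.37,-0.1,0.6]},
    {"grip": 0.005,"slide": [-0.001,-0.002,0.064],"turn": [-0.37,-0.1,0.6]},
    {"grip": 0.005,"slide": [-0.001,-0.002,0.064],"turn": [-0.37,-0.1,0.6]},
  ],
  grip_force=80,
)

```text
clock: 5.2
ee_pos: [0.4621, -0.3175, 0.1263]
tcp_rot: [-1.842, -1.755, -0.704]
force: [-0.6, 0.6, -1.6]
width: 0.225
grip_force: 77.2
```

Run:
```python
from h import *
np.set_printoptions(precision=4,suppress=True)
X=stick(); print("grip tun",totun(X[:3,3]),"yaw",np.degrees(np.arctan2(X[1,1],X[0,1])),"up",X[:3,2], telemetry.observe()["force"])
for y in (-.165,-.115): print(y,goto(S(tun(-.003,y-.21,.0855),FY)))
```

```text
grip tun [-0.0036 -0.4272  0.0859] yaw 87.275316856636 up [0.0019 0.0003 1.    ] [-0.6261  0.6327 -1.575 ]
-0.165 (array([0.0385, 0.0003, 0.0352]), array([ 0.37,  0.02, -0.57]))
-0.115 (array([ 0.0757, -0.0002,  0.0686]), array([ 0.37,  0.02, -0.57]))
```

Call:
carry_out(
  moves=[
    {"grip": 0.005,"slide": [0.0048,0,0.0044],"turn": [0.1,0,-0.1]},
    {"grip": 0.005,"slide": [0.0096,0,0.0088],"turn": [0.2,0,-0.3]},
    {"grip": 0.005,"slide": [0.0144,0,0.0132],"turn": [0.3,0,-0.4]},
    {"grip": 0.005,"slide": [0.0192,0,0.0176],"turn": [0.3,0,-0.4]},
    {"grip": 0.005,"slide": [0.024,0,0.022],"turn": [0.3,0,-0.4]},
    {"grip": 0.005,"slide": [0.0288,0,0.0264],"turn": [0.3,0,-0.4]},
    {"grip": 0.005,"slide": [0.0336,0,0.0308],"turn": [0.3,0,-0.4]},
    {"grip": 0.005,"slide": [0.0384,0,0.0352],"turn": [0.3,0,-0.4]},
  ],
  grip_force=80,
)

```text
clock: 6.2
ee_pos: [0.4646, -0.2653, 0.1259]
tcp_rot: [-1.834, -1.763, -0.702]
force: [0.2, -0.6, -1.9]
width: 0.224
grip_force: 77.3
```

Run:
```python
from h import *
np.set_printoptions(precision=4,suppress=True)
s=telemetry.observe();X=stick(); print("grip tun",totun(X[:3,3]),"yaw",np.degrees(np.arctan2(X[1,1],X[0,1])),"up",X[:3,2], s["force"])
for y in (-.115,-.095): print(y,goto(S(tun(-.003,y-.21,.0855),FY)))
cv2.imwrite("pics/w3.png",eyes.read_camera("wrist")[:,:,::-1])
a=cv2.imread("pics/w3.png"); cv2.imwrite("pics/c3.png",cv2.resize(a[0:150,200:370],(680,600),interpolation=cv2.INTER_CUBIC))
```

```text
grip tun [-0.0032 -0.3749  0.0855] yaw 87.75144502375711 up [0.001  0.0006 1.    ] [ 0.1602 -0.6193 -1.9457]
-0.115 (array([0.0371, 0.0002, 0.0333]), array([ 0.09,  0.04, -0.18]))
-0.095 (array([0.0519, 0.0001, 0.0467]), array([ 0.09,  0.04, -0.18]))
```

View pics/c3.png

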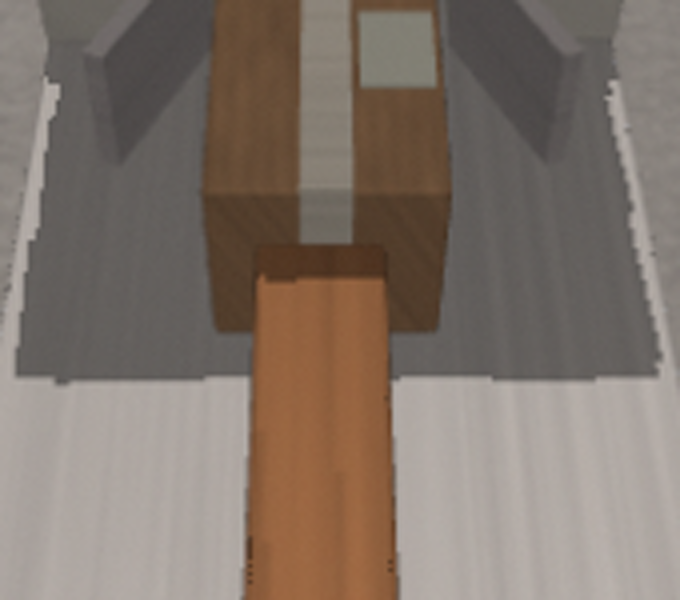

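The nose sits flat against the carton's rear face, centred within about 2 mm. The carton is square between the guides, whose ends are at crop (120,160) and (550,160). I'll continue pushing.

Call:
carry_out(
  moves=[
    {"grip": 0.005,"slide": [0.0056,0,0.005],"turn": [0,0,-0.1]},
    {"grip": 0.005,"slide": [0.0112,0,0.01],"turn": [0.1,0,-0.1]},
    {"grip": 0.005,"slide": [0.0168,0,0.015],"turn": [0.1,0,-0.1]},
    {"grip": 0.005,"slide": [0.0224,0,0.02],"turn": [0.1,0,-0.1]},
    {"grip": 0.005,"slide": [0.028,0,0.025],"turn": [0.1,0,-0.1]},
    {"grip": 0.005,"slide": [0.0336,0,0.03],"turn": [0.1,0,-0.1]},
    {"grip": 0.005,"slide": [0.0392,0,0.035],"turn": [0.1,0,-0.1]},
    {"grip": 0.005,"slide": [0.0448,0,0.04],"turn": [0.1,0,-0.1]},
  ],
  grip_force=80,
)

```text
clock: 7.25
ee_pos: [0.4668, -0.2052, 0.1261]
tcp_rot: [-1.831, -1.764, -0.7]
force: [-0.4, -0.3, -3.1]
width: 0.225
grip_force: 77.3
```

Run:
```python
from h import *
np.set_printoptions(precision=4,suppress=True)
s=telemetry.observe();X=stick(); print("grip tun",totun(X[:3,3]),"yaw",np.degrees(np.arctan2(X[1,1],X[0,1])),"up",X[:3,2], s["force"],s["joint_pos"].round(2))
for y in (-.045,.055): print(y,goto(S(tun(-.002,y-.21,.0855),FY)))
```

```text
grip tun [-0.0032 -0.3147  0.0857] yaw 87.89803129945645 up [0.0012 0.0005 1.    ] [-0.3602 -0.2878 -3.1001] [ 1.03  0.71 -0.6   1.9  -0.32  1.    0.67]
-0.045 (array([0.0443, 0.0012, 0.0401]), array([-0.02,  0.03, -0.08]))
0.055 (array([0.1186, 0.0011, 0.1069]), array([-0.02,  0.03, -0.08]))
```

Call:
carry_out(
  moves=[
    {"grip": 0.005,"slide": [0.0056,0,0.005],"turn": [0,0,0]},
    {"grip": 0.005,"slide": [0.0112,0,0.01],"turn": [0,0,0]},
    {"grip": 0.005,"slide": [0.0168,0,0.015],"turn": [0,0,0]},
    {"grip": 0.005,"slide": [0.0224,0.001,0.02],"turn": [0,0,0]},
    {"grip": 0.005,"slide": [0.028,0.001,0.025],"turn": [0,0,0]},
    {"grip": 0.005,"slide": [0.0336,0.001,0.03],"turn": [0,0,0]},
    {"grip": 0.005,"slide": [0.0392,0.001,0.035],"turn": [0,0,0]},
    {"grip": 0.005,"slide": [0.0448,0.001,0.04],"turn": [0,0,0]},
  ],
  grip_force=80,
)

```text
clock: 8.25
ee_pos: [0.47, -0.1452, 0.1264]
tcp_rot: [-1.831, -1.764, -0.7]
force: [0.3, -1.5, -2.2]
width: 0.227
grip_force: 77.2
```

Run:
```python
from h import *
np.set_printoptions(precision=4,suppress=True)
s=telemetry.observe();X=stick(); print("grip tun",totun(X[:3,3]),"yaw",np.degrees(np.arctan2(X[1,1],X[0,1])),"up",X[:3,2], s["force"],s["joint_pos"].round(2))
for y in (.01,.058): print(y,goto(S(tun(-.002,y-.21,.0855),FY)))
```

```text
grip tun [-0.0022 -0.2546  0.0859] yaw 87.89749579546731 up [0.0011 0.0005 1.    ] [ 0.3378 -1.4927 -2.2407] [ 0.98  0.69 -0.64  1.97 -0.37  0.91  0.64]
0.01 (array([0.0403, 0.0001, 0.0369]), array([-0.01,  0.03, -0.08]))
0.058 (array([0.076 , 0.0001, 0.069 ]), array([-0.01,  0.03, -0.08]))
```

Call:
carry_out(
  moves=[
    {"grip": 0.005,"slide": [0.005,0,0.0046],"turn": [0,0,0]},
    {"grip": 0.005,"slide": [0.01,0,0.0092],"turn": [0,0,0]},
    {"grip": 0.005,"slide": [0.015,0,0.0138],"turn": [0,0,0]},
    {"grip": 0.005,"slide": [0.02,0,0.0184],"turn": [0,0,0]},
    {"grip": 0.005,"slide": [0.025,0,0.023],"turn": [0,0,0]},
    {"grip": 0.005,"slide": [0.03,0,0.0276],"turn": [0,0,0]},
    {"grip": 0.005,"slide": [0.035,0,0.0322],"turn": [0,0,0]},
    {"grip": 0.005,"slide": [0.04,0,0.0368],"turn": [0,0,0]},
  ],
  grip_force=80,
)

```text
clock: 9.25
ee_pos: [0.472, -0.0909, 0.1258]
tcp_rot: [-1.831, -1.764, -0.7]
force: [0.8, -2.6, -1.5]
width: 0.225
grip_force: 77.2
```

Run:
```python
from h import *
np.set_printoptions(precision=4,suppress=True)
s=telemetry.observe();X=stick(); print("grip tun",totun(X[:3,3]),"yaw",np.degrees(np.arctan2(X[1,1],X[0,1])), s["force"])
print(goto(S(tun(-.002,.058-.21,.0855),FY)))
```

```text
grip tun [-0.0021 -0.2003  0.0853] yaw 87.8975926643297 [ 0.7674 -2.597  -1.4623]
(array([0.036 , 0.0001, 0.0322]), array([-0.01,  0.03, -0.08]))
```

Call:
carry_out(
  moves=[
    {"grip": 0.005,"slide": [0.005,0,0.0045],"turn": [0,0,0]},
    {"grip": 0.005,"slide": [0.01,0,0.009],"turn": [0,0,0]},
    {"grip": 0.005,"slide": [0.015,0,0.0135],"turn": [0,0,0]},
    {"grip": 0.005,"slide": [0.02,0,0.018],"turn": [0,0,0]},
    {"grip": 0.005,"slide": [0.025,0,0.0225],"turn": [0,0,0]},
    {"grip": 0.005,"slide": [0.03,0,0.027],"turn": [0,0,0]},
    {"grip": 0.005,"slide": [0.034,0,0.0305],"turn": [0,0,0]},
    {"grip": 0.005,"slide": [0.037,0,0.033],"turn": [0,0,0]},
  ],
  grip_force=80,
)

```text
clock: 10.25
ee_pos: [0.4737, -0.0414, 0.1259]
tcp_rot: [-1.831, -1.765, -0.7]
force: [-0.6, -2.4, -1.6]
width: 0.223
grip_force: 77.2
```

Run:
```python
from h import *
np.set_printoptions(precision=4,suppress=True)
s=telemetry.observe();X=stick(); print("grip tun",totun(X[:3,3]),"yaw",np.degrees(np.arctan2(X[1,1],X[0,1])), s["force"])
A=eyes.read_camera("top")[:,:,::-1]; B=eyes.read_camera("scene")[:,:,::-1]
cv2.imwrite("pics/t4.png",A); cv2.imwrite("pics/s4.png",B)
a=cv2.resize(A[185:275,100:240],(700,450),interpolation=cv2.INTER_CUBIC)
cv2.imwrite("pics/c4.png",a)
```

```text
grip tun [-0.0022 -0.1508  0.0855] yaw 87.91866915744355 [-0.5828 -2.3705 -1.6229]
```

View pics/c4.png

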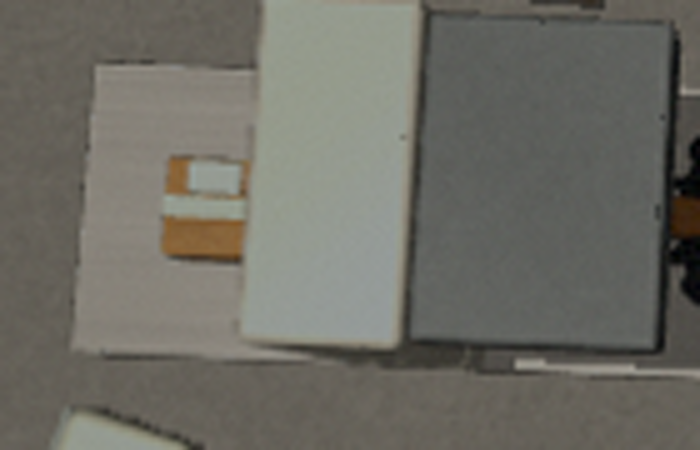

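The carton is out on the bed past the head, with its front edge at crop column 165 and rows 157–258. The gripper is still clear of the hood.

Run:
```python
from h import *
np.set_printoptions(precision=4,suppress=True)
P=onz("top",np.array([(168,157),(163,258)])/5+[99.9,184.9],.052); print([totun(p) for p in P])
G=S(tun(-.002,-.28-.21,.0865),FY); print("back",goto(G))
```

```text
[array([0.026 , 0.1387, 0.052 ]), array([-0.0312,  0.137 ,  0.052 ])]
back (array([-0.2517,  0.0002, -0.2279]), array([-0.06,  0.01, -0.04]))
```

Call:
carry_out(
  moves=[
    {"grip": 0.005,"slide": [-0.007,0,-0.006],"turn": [0,0,0]},
    {"grip": 0.005,"slide": [-0.03,0,-0.027],"turn": [0,0,0]},
    {"grip": 0.005,"slide": [-0.067,0,-0.061],"turn": [0,0,0]},
    {"grip": 0.005,"slide": [-0.104,0,-0.094],"turn": [0,0,0]},
    {"grip": 0.005,"slide": [-0.141,0,-0.128],"turn": [0,0,0]},
    {"grip": 0.005,"slide": [-0.178,0,-0.161],"turn": [0,0,0]},
    {"grip": 0.005,"slide": [-0.215,0,-0.195],"turn": [0,0,0]},
    {"grip": 0.005,"slide": [-0.252,0,-0.228],"turn": [0,0,0]},
  ],
  grip_force=80,
)

```text
clock: 11.35
ee_pos: [0.4606, -0.384, 0.1266]
tcp_rot: [-1.833, -1.763, -0.7]
force: [0.5, 0.7, -2.1]
width: 0.228
grip_force: 77.0
```

Run:
```python
from h import *
np.set_printoptions(precision=4,suppress=True)
X=stick(); print("grip tun",totun(X[:3,3]))
Tg=np.load("graspT.npy")@np.load("TS.npy")
for dz in (.06,): 
    Y=Tg.copy(); Y[2,3]+=dz; print(goto(Y))
Z=X.copy(); Z[2,3]=.134; print("lift",goto(Z))
```

```text
grip tun [-0.003  -0.4936  0.0862]
(array([ 0.0168, -0.0331, -0.0491]), array([-43.77,   0.16,  48.53]))
lift (array([ 0.032 , -0.0001, -0.0356]), array([-0.,  0.,  0.]))
```

Call:
carry_out(
  moves=[
    {"grip": 0.005,"slide": [0.032,0,-0.036],"turn": [0,0,0]},
    {"grip": 0.005,"slide": [0.03,-0.005,-0.038],"turn": [-6.25,0,6.93]},
    {"grip": 0.005,"slide": [0.028,-0.009,-0.04],"turn": [-12.5,0,13.86]},
    {"grip": 0.005,"slide": [0.025,-0.014,-0.042],"turn": [-18.75,0.1,20.8]},
    {"grip": 0.005,"slide": [0.023,-0.019,-0.044],"turn": [-25,0.1,27.7]},
    {"grip": 0.005,"slide": [0.021,-0.024,-0.045],"turn": [-31.25,0.1,34.65]},
    {"grip": 0.005,"slide": [0.019,-0.028,-0.047],"turn": [-37.5,0.1,41.6]},
    {"grip": 0.005,"slide": [0.017,-0.033,-0.049],"turn": [-43.77,0.16,48.53]},
  ],
  grip_force=80,
)

```text
clock: 12.35
ee_pos: [0.4268, -0.4011, 0.1745]
tcp_rot: [-2.757, -0.54, -1.058]
force: [0.3, -0.3, -2.4]
width: 0.221
grip_force: 77.4
```

Run:
```python
from h import *
np.set_printoptions(precision=4,suppress=True)
X=stick(); print("stick",X[:3,3],X[:3,2])
Tg=np.load("graspT.npy")@np.load("TS.npy")
for dz in (.005,.0): 
    Y=Tg.copy(); Y[2,3]+=dz; print(dz,goto(Y))
```

```text
stick [ 0.4605 -0.389   0.134 ] [ 0.0003 -0.001   1.    ]
0.005 (array([-0.0373,  0.002 ,  0.0405]), array([ 0.15, -0.01, -0.26]))
0.0 (array([-0.0406,  0.002 ,  0.0442]), array([ 0.15, -0.01, -0.26]))
```

Call:
carry_out(
  moves=[
    {"grip": 0.005,"slide": [-0.01,0.001,0.011],"turn": [0.1,0,-0.2]},
    {"grip": 0.005,"slide": [-0.019,0.002,0.02],"turn": [0.15,0,-0.26]},
    {"grip": 0.005,"slide": [-0.028,0.002,0.03],"turn": [0.15,0,-0.26]},
    {"grip": 0.005,"slide": [-0.034,0.002,0.037],"turn": [0.15,0,-0.26]},
    {"grip": 0.005,"slide": [-0.037,0.002,0.0405],"turn": [0.15,0,-0.26]},
    {"grip": 0.005,"slide": [-0.039,0.002,0.0425],"turn": [0.15,0,-0.26]},
    {"grip": 0.005,"slide": [-0.0402,0.002,0.0438],"turn": [0.15,0,-0.26]},
    {"grip": 0.005,"slide": [-0.0402,0.002,0.0438],"turn": [0.15,0,-0.26]},
  ],
  grip_force=80,
)

```text
clock: 13.35
ee_pos: [0.4281, -0.4024, 0.1155]
tcp_rot: [-2.751, -0.556, -1.057]
force: [-0.1, -0.8, -2.2]
width: 0.223
grip_force: 77.6
```

Run:
```python
from h import *
np.set_printoptions(precision=4,suppress=True)
X=stick(); print("stick",X[:3,3],X[:3,2],telemetry.observe()["force"])
```

```text
stick [ 0.4618 -0.39    0.0751] [-0.001  0.001  1.   ] [-0.1065 -0.8437 -2.2278]
```

Call:
carry_out(
  moves=[
    {"grip": 0.005,"slide": [-0.0005,0,0.0005],"turn": [0,0,0]},
    {"grip": 0.005,"slide": [-0.001,0,0.001],"turn": [0,0,0]},
    {"grip": 0.005,"slide": [-0.001,0,0.0012],"turn": [0,0,0]},
    {"grip": 0.005,"slide": [-0.001,0,0.0012],"turn": [0,0,0]},
    {"grip": 0.005,"slide": [-0.001,0,0.0012],"turn": [0,0,0]},
    {"grip": 0.005,"slide": [-0.001,0,0.0012],"turn": [0,0,0]},
    {"grip": 0.005,"slide": [-0.001,0,0.0012],"turn": [0,0,0]},
    {"grip": 0.005,"slide": [-0.001,0,0.0012],"turn": [0,0,0]},
  ],
  grip_force=80,
)

```text
clock: 14.35
ee_pos: [0.4282, -0.4026, 0.1144]
tcp_rot: [-2.751, -0.556, -1.058]
force: [-4.8, 0.5, 5.6]
width: 0.222
grip_force: 78.8
```

In contact with the mat: the upward force is +5.6 N, the same as at the grasp. Opening in place.

Call:
carry_out(
  moves=[
    {"grip": 0.025,"slide": [0,0,0],"turn": [0,0,0]},
    {"grip": 0.035,"slide": [0,0,0],"turn": [0,0,0]},
    {"grip": 0.05,"slide": [0,0,0],"turn": [0,0,0]},
    {"grip": 0.07,"slide": [0,0,0],"turn": [0,0,0]},
    {"grip": 0.0854,"slide": [0,0,0],"turn": [0,0,0]},
    {"grip": 0.0854,"slide": [0,0,0],"turn": [0,0,0]},
    {"grip": 0.0854,"slide": [0,0,0],"turn": [0,0,0]},
    {"grip": 0.0854,"slide": [0,0,0],"turn": [0,0,0]},
  ],
)

```text
clock: 15.35
ee_pos: [0.4281, -0.4024, 0.1138]
tcp_rot: [-2.751, -0.556, -1.057]
force: [0.0, -0.5, 0.1]
width: 1.006
grip_force: 0.0
```

Call:
carry_out(
  moves=[
    {"grip": 0.0854,"slide": [0,0,-0.01],"turn": [0,0,0]},
    {"grip": 0.0854,"slide": [0,0,-0.03],"turn": [0,0,0]},
    {"grip": 0.0854,"slide": [0,0,-0.05],"turn": [0,0,0]},
    {"grip": 0.0854,"slide": [0,0,-0.075],"turn": [0,0,0]},
    {"grip": 0.0854,"slide": [0,0,-0.1],"turn": [0,0,0]},
    {"grip": 0.0854,"slide": [0,0,-0.12],"turn": [0,0,0]},
    {"grip": 0.0854,"slide": [0,0,-0.12],"turn": [0,0,0]},
    {"grip": 0.0854,"slide": [0,0,-0.12],"turn": [0,0,0]},
  ],
)

```text
clock: 16.35
ee_pos: [0.3543, -0.433, 0.2027]
tcp_rot: [-2.75, -0.557, -1.057]
force: [0.6, -0.2, -0.2]
width: 1.003
grip_force: 0.0
```

Run:
```python
from h import *
np.set_printoptions(precision=4,suppress=True)
T=pose(); W=eyes.read_camera("wrist")[:,:,::-1]; A=eyes.read_camera("top")[:,:,::-1]
cv2.imwrite("pics/f.png",np.hstack([cv2.resize(W,(400,300)),cv2.resize(A[150:270,100:260],(400,300))]))
print(telemetry.observe()["force"])
```

```text
[0.3241 0.3007 0.2718]
```

View pics/f.png

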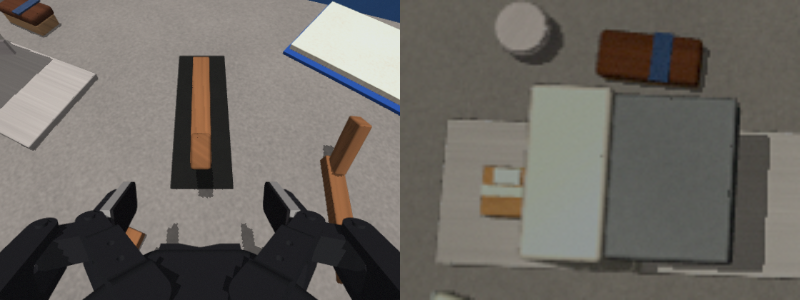

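The stick stands upright on the mat, with its handle at (200,152) and nose at (201,57). The carton is on the bed past the exit at (502,190), the tin and brush have not moved, and the gripper is clear.

```bash
python3 -c "
from rig import r
print(r.finish_job())"
```

```text
the job is handed in; nothing more can be done
None
```

I fed the carton through the tunnel with the push stick, stood the stick back upright on its mat and handed the job in at about 16.5 s. The last measurement put the carton about 98 mm past the tunnel's middle and near the centre line. The hand-in gave no verdict.

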